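# Secure the steriliser's chamber cover

### The arm

A 6-joint arm with a two-finger parallel gripper is mounted at the origin on the work surface. World frame = base frame: x ahead of the robot, y to its left, z up, the work surface at z = 0. Lengths are in m, angles in degrees, forces in N, time in s.
With the tool pointing down it reaches from about 0.3 to 0.85 m from the base axis. Payload 5.4 kg.
Tool frame: the origin (TCP) lies midway between the tips of the shut fingers; the grasp point (between the pads) lies 19 mm behind it; z points along the fingers, y is the line along which they close (so a half turn about z gives the same grasp; the last joint's range is limited). The gripper opens to 85 mm and grips with 20 to 120 N. Pads are 22 mm wide; open, the fingers measure 114 mm over their backs; the gripper's body (76 mm by 85 mm) begins 54 mm behind the grasp point. The pads swing forward as they close: fully open they stand 13 mm farther back than shut.
Start: joints at [-78.902, 9.076, 91.501, -0, 79.423, -12.038], TCP at [0.226, -0.529, 0.231] pointing down, gripper open.
Joint ranges: [-166.64, 166.64], [-54.1, 131.32], [10.49, 154.53], [-73.88, 253.88], [9.74, 151.15], [-171.62, 171.62]. Speed limits (degrees/s): [147.25, 147.25, 180, 180, 180, 180].

### API

Orientations are given as [roll, pitch, yaw] about the fixed x, y, z axes, in that order (R = Rz(yaw) Ry(pitch) Rx(roll)).
In Python, from station import manip, ik, imaging, job_done gives the robot as it stands. Calls block until the motion is done:
- manip.reach(position, orientation): joint-space move of the TCP to a pose.
- manip.move_l(position, orientation=None, speed=0.15, f_stop=None): straight line of the TCP; orientation=None keeps the orientation; speed is the mean speed in m/s. With f_stop (N) it stops when the force on the tool has changed by that much, and returns True; else False.
- manip.set_joints(angles): joint-space move.
- manip.gripper_to(opening): opening from 0.0 (shut) to 1.0 (fully open); the grip force is fixed at half the most; returns when the fingers have stopped.
- manip.dwell(seconds).
- ik(position, orientation): joint angles nearest the present ones, or None.
- imaging.read_camera(name): name is "scene" or "top" or "wrist"; returns the picture (384x512x3 uint8, red, green, blue); there is no depth.
- imaging.camera_info(name): a dict with "vfov" (degrees; the focal length in pixels is half the picture's height over the tangent of half this angle, whatever the lens; pixels are square), "cx", "cy" (the principal point, pixels), "rvec" (rotation vector, rad) and "tvec" (3), from world to camera coordinates, as OpenCV has them; the wrist camera has in their place "T_tool_cam" (4x4, takes a point from camera to tool coordinates, whose origin is the TCP and whose axes are the flange's). Camera axes: x right, y down, z forward; pixel columns grow to the right and rows downward; lengths in m; the calibration is good to about 2 mm. A picture is of the moment at which its call begins: read the wrist's pose just before it. camera_info takes no time and is no camera call.
A pose or a line that the arm cannot do raises manip.MotionError and nothing moves.
- job_done(): hands the job in; it is judged then, once.
Readings, each from a call of its own:
- manip.current_time(): time.
- manip.current_joints(): joint angles.
- manip.current_joint_vel(): joint speeds.
- manip.current_joint_torque(): joint torques, N m.
- manip.current_tool_pos(): TCP position.
- manip.current_eef_rot(): TCP orientation.
- manip.current_force(): force on the tool from outside, world axes, zero at the start.
- manip.current_ft_torque(): the same for the moment, N m.
- manip.current_grip_width(): opening from 0.0 (shut) to 1.0 (fully open).
- manip.current_grip_force(): force on a finger pad.
Only numpy, scipy, OpenCV 4.12 (cv2) and the standard library are available. Lean on these libraries where they do the work, as an engineer would, in place of code of your own. Each camera call takes 0.05 s, during which the arm holds its last target. There are 200 camera calls.

### The job

Close up the bench steriliser: turn each of the three black knobs on its sloping cover clockwise until it is fully home against its end stop. Only when all three are tight, swing the red turnbutton at the cover's left edge fully across the cover, over the yellow pad. Leave the instrument box, bowl and jar where they are.

Things in the scene. Friction and masses are not known exactly. Their poses are not given: they have to be found in the camera images.
- steriliser: White bench steriliser, fixed, 300 mm deep (its x) by 340 mm wide (its y). Its top slopes at 20 degrees, facing the robot: 60 mm high at the front edge (its -x), 169 mm at the rear. Origin: centre of the underside. It stands at different places and yaws.
- cover: Steel chamber cover, 200 mm (x, up the slope) by 240 mm (y) by 8 mm thick, lying on the sloping top and fixed to it. Origin: centre of the cover's underside, which is the centre of the sloping top; z is the normal of the slope, x points up the slope, y to the left. The three knobs stand on it at x, y = (50, 70), (50, -70) and (-50, 0) mm.
- knob_left_grip (a point): Grip point of the black knob at the cover's upper left (far side from the robot, +y half): on its axis, 37 mm above the cover's face, 7 mm below the knob's top. x runs along its upright bar grip (42 long, 14 thick, 32 mm tall, white mark on the -x half), z is the axis, square to the slope. Below the bar: a 44 mm disc on a 68 mm washer, together 14 mm high.
- knob_left (a joint): Angle of that captive bolt knob (rad); grows as it is turned clockwise seen from outside. It runs stiffly (about 0.12 N m). At the start it has 1.0 to 2.1 rad left to go until a hard end stop. The stop is not marked and lies at a different reading on each knob: it has to be felt.
- knob_right_grip (a point): Grip point of the black knob at the cover's upper right (far side from the robot, -y half): on its axis, 37 mm above the cover's face, 7 mm below the knob's top. x runs along its upright bar grip (42 long, 14 thick, 32 mm tall, white mark on the -x half), z is the axis, square to the slope. Below the bar: a 44 mm disc on a 68 mm washer, together 14 mm high.
- knob_right (a joint): Angle of that captive bolt knob (rad); grows as it is turned clockwise seen from outside. It runs stiffly (about 0.12 N m). At the start it has 1.0 to 2.1 rad left to go until a hard end stop. The stop is not marked and lies at a different reading on each knob: it has to be felt.
- knob_front_grip (a point): Grip point of the black knob at the cover's lower middle (nearest the robot): on its axis, 37 mm above the cover's face, 7 mm below the knob's top. x runs along its upright bar grip (42 long, 14 thick, 32 mm tall, white mark on the -x half), z is the axis, square to the slope. Below the bar: a 44 mm disc on a 68 mm washer, together 14 mm high.
- knob_front (a joint): Angle of that captive bolt knob (rad); grows as it is turned clockwise seen from outside. It runs stiffly (about 0.12 N m). At the start it has 1.0 to 2.1 rad left to go until a hard end stop. The stop is not marked and lies at a different reading on each knob: it has to be felt.
- latch_grip (a point): Middle of the red turnbutton's bar, at the height to grip: 35 mm from the pivot and 35 mm above the sloping top. The bar is 14 mm thick, 28 mm tall (13.5 to 42 mm above the sloping top) and reaches 60 mm from its pivot. Its -x points from pivot to tip, z is the pivot axis (square to the slope).
- latch_pivot (a point): On the turnbutton's pivot axis, 35 mm above the sloping top; the pivot stands at cover x, y = (-40, 147) mm, beside the cover's left edge. Same axes as latch_grip.
- latch (a joint): Angle of the turnbutton (rad), grows anticlockwise seen from outside. Near 0 it is open, lying along the cover's left edge with the tip towards the robot; at 1.57 (its stop) it lies square across the cover's edge above the yellow pad, securing the cover. It stays where it is left.
- instrument_box: Closed steel instrument box, 176 x 91 x 41 mm, loose, to be left alone. Origin: centre of the underside.
- dish: Steel bowl, 100 mm across, 40 mm high, loose, to be left alone. Origin: centre of the underside.
- jar: White jar with a blue cap, 60 mm across, 90 mm high, loose, to be left alone. Origin: centre of the underside.

How it is judged (in metres and radians):
On the way, in this order (a step that is already met when the one before it is completed fails the run):
1. all three knobs are turned clockwise to their end stops (within 0.08 rad) (value of joint knob_left above 3.22 rad and value of joint knob_right above 2.92 rad and value of joint knob_front above 3.52 rad), for 0.2 s.
2. then the turnbutton is swung across the cover (joint above 1.42 rad) (value of joint latch above 1.42 rad), for 0.2 s.
At the end, for the whole second after the job is handed in: All three knobs are within 0.08 rad of their end stops, the turnbutton stands above 1.42 rad (its stop is at 1.57), and all four are at rest (all of step 1 and value of joint latch above 1.42 rad and velocity of joint knob_left between -0.05 and 0.05 rad/s and velocity of joint knob_right between -0.05 and 0.05 rad/s and velocity of joint knob_front between -0.05 and 0.05 rad/s and velocity of joint latch between -0.05 and 0.05 rad/s); the robot touches nothing.
It fails at once if the instrument box is moved by more than 20 mm (distance of instrument_box from where it was at the start of the episode above 0.02 m).
It fails at once if the dish is moved by more than 20 mm (distance of dish from where it was at the start of the episode above 0.02 m).
It fails at once if the jar is moved by more than 20 mm (distance of jar from where it was at the start of the episode above 0.02 m).
It also fails if it takes over 72 s, if anything falls off the work surface, if the arm or the gripper's body presses on something with over 40 N, if the wrist force passes 120 N, or if a joint passes its speed limit or range.

## Working session

There is one attempt and no reset: what is moved stays moved. The work goes in short steps, each a Python script; the robot and the scene stay as the last script left them, time stands still between calls to the robot, and variables do not carry over. Pictures are saved under pics/ and viewed, at most 10 in all, crops included, and the job is handed in when it is done.

```bash
mkdir -p pics
python3 - <<'E'
from station import manip, ik, imaging
import cv2,numpy as np
a=imaging.read_camera("scene");b=imaging.read_camera("top")
for n in("scene","top","wrist"):print(n,imaging.camera_info(n))
cv2.imwrite("pics/scene0.png",a[:,:,::-1]);cv2.imwrite("pics/top0.png",b[:,:,::-1])
E
```

```text
scene {'vfov': 53.21101494334158, 'cx': 250.7582171433066, 'cy': 197.97595109829544, 'rvec': array([ 1.10570399,  2.18106302, -1.17664234]), 'tvec': array([ 0.29054297, -0.13006715,  1.64598148])}
top {'vfov': 53.77455267393617, 'cx': 253.2724783638492, 'cy': 192.02885917616896, 'rvec': array([ 2.14965669, -2.21486777,  0.09077863]), 'tvec': array([0.03669397, 0.52415283, 1.40750998])}
wrist {'vfov': 66.77397654975823, 'cx': 255.8221342315502, 'cy': 188.1630257285752, 'T_tool_cam': array([[ 1.12136338e-04, -9.61930543e-01, -2.73294012e-01,
         6.87839980e-02],
       [ 9.99999915e-01,  2.16565197e-04, -3.51944592e-04,
         7.30655436e-04],
       [ 3.97732224e-04, -2.73293950e-01,  9.61930485e-01,
        -1.42002503e-01],
       [ 0.00000000e+00,  0.00000000e+00,  0.00000000e+00,
         1.00000000e+00]])}
```

View pics/scene0.png

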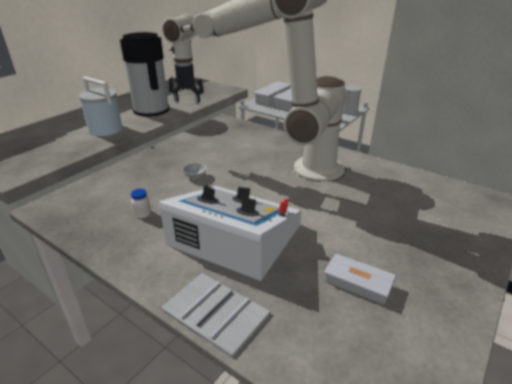

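View pics/top0.png

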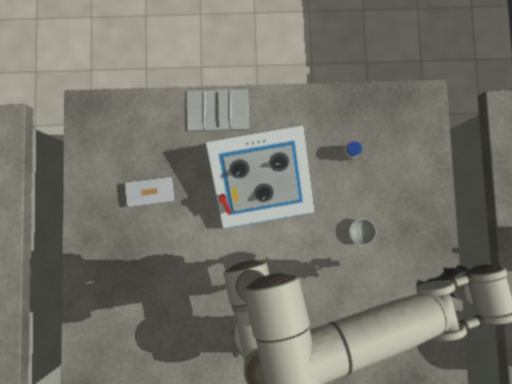

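The top view shows the steriliser's corners near (207,142), (303,126), (313,212) and (223,227). The knobs are at (239,169), (279,161) and (264,192), and the red latch is at (225,204). The box, bowl and jar are well clear. Next I get a coarse pose from the corners, then look square to the slope with the wrist camera.

```bash
cat > h.py <<'E'
from station import manip, ik, imaging, job_done
import cv2,numpy as np
from scipy.spatial.transform import Rotation as Ro
from scipy.optimize import least_squares
def K(i): 
    f=192/np.tan(np.radians(i["vfov"])/2); return np.array([[f,0,i["cx"]],[0,f,i["cy"]],[0,0,1]])
def fixedcam(n):
    i=imaging.camera_info(n);R=cv2.Rodrigues(i["rvec"])[0];return K(i),R.T,-R.T@i["tvec"]
def wristshot(name=None):
    p=np.array(manip.current_tool_pos());R=Ro.from_euler('xyz',manip.current_eef_rot(),degrees=True).as_matrix()
    im=imaging.read_camera("wrist");i=imaging.camera_info("wrist");T=i["T_tool_cam"]
    if name: cv2.imwrite("pics/"+name,im[:,:,::-1])
    return im,(K(i),R@T[:3,:3],p+R@T[:3,3])
def cast(cam,uv,n,d):  # onto plane n.x=d
    k,R,c=cam;v=R@np.linalg.solve(k,[uv[0],uv[1],1]);return c+v*(d-n@c)/(n@v)
def proj(cam,P):
    k,R,c=cam;q=k@(R.T@(np.asarray(P)-c));return q[:2]/q[2]
# cover frame from steriliser (x,y,yaw)
def cover(x,y,yaw):
    Rc=Ro.from_euler('z',yaw).as_matrix()@Ro.from_euler('y',-20,degrees=True).as_matrix()
    return Rc,np.array([x,y,.1146])
KN={'left':(.05,.07),'right':(.05,-.07),'front':(-.05,0)}
E
python3 - <<'E'
from h import *
cam=fixedcam("top")
uv=np.array([(207,142),(303,126),(313,212),(223,227)]);L=np.array([(.15,.17,.169),(.15,-.17,.169),(-.15,-.17,.06),(-.15,.17,.06)])
def f(s):
    R=Ro.from_euler('z',s[2]).as_matrix();return np.ravel([proj(cam,R@l+[s[0],s[1],0])-u for l,u in zip(L,uv)])
r=least_squares(f,[.5,0,0]);s=r.x;print(s,r.fun.round(1))
Rc,o=cover(*s)
for k,(a,b) in KN.items(): print(k,proj(cam,o+Rc@[a,b,.03]),o+Rc@[a,b,.045])
print('pivot',proj(cam,o+Rc@[-.04,.147,.042]))
np.save('s.npy',s)
# tool orientation: z=-cover normal, tool x = ? camera sits at tool +x
for sx in(1,-1):
  Rt=np.column_stack([sx*Rc[:,0],-sx*Rc[:,1],-Rc[:,2]]);e=Ro.from_matrix(Rt).as_euler('xyz',degrees=True)
  print(e,[ik(list(o+Rc@[a,0,h]),list(e)) for a in(-.05,.0) for h in (.05,.2,.28)])
E
```

```text
[ 0.5659362  -0.01018991  0.13529019] [-1.2 -0.7  0.8 -0.7  1.1  0.5 -0.8  0.9]
left [240.17522039 169.39449168] [0.58779978 0.06343174 0.17398718]
right [280.51109246 162.73725921] [ 0.60668268 -0.07528897  0.17398718]
front [264.618741   193.81777477] [ 0.50413064 -0.01860299  0.13978516]
pivot [222.48738097 198.97322814]
[180.         -20.           7.75155716] [array([-22.14697654, -11.76248824, 124.43932228,  12.76144222,
        50.51606952,  53.42190481]), array([-26.5404895 , -29.2295952 , 120.82889511,  11.68855903,
        72.01998665,  53.69326355]), array([-29.44753458, -34.66436523, 115.85555933,  12.02999937,
        82.80094958,  52.97218929]), array([-18.99975199,  -5.38287798, 116.7361914 ,  11.39312062,
        51.19980135,  57.45791828]), array([-22.47339799, -21.17408595, 113.434814  ,  10.51828419,
        70.58777449,  57.76974749]), array([-24.71739163, -26.39131096, 108.81112863,  10.72358821,
        80.67254954,  57.36526635])]
[-180.           20.         -172.24844284] [array([ -22.14697654,  -11.76248824,  124.43932228,   12.76144222,
         50.51606952, -126.57809519]), array([ -26.5404895 ,  -29.2295952 ,  120.82889511,   11.68855903,
         72.01998665, -126.30673645]), array([ -29.44753458,  -34.66436523,  115.85555933,   12.02999937,
         82.80094958, -127.02781071]), array([ -18.99975199,   -5.38287798,  116.7361914 ,   11.39312062,
         51.19980135, -122.54208172]), array([ -22.47339799,  -21.17408595,  113.434814  ,   10.51828419,
         70.58777449, -122.23025251]), array([ -24.71739163,  -26.39131096,  108.81112863,   10.72358821,
         80.67254954, -122.63473365])]
```

Run:
```python
from h import *
s=np.load('s.npy');Rc,o=cover(*s)
Rt=np.column_stack([Rc[:,0],-Rc[:,1],-Rc[:,2]]);e=Ro.from_matrix(Rt).as_euler('xyz',degrees=True)
manip.reach(list(o+Rc@[.03,.03,.22]),list(e))
im,cam=wristshot("w1.png")
for k,(a,b) in KN.items(): print(k,proj(cam,o+Rc@[a,b,.045]))
print('pivot',proj(cam,o+Rc@[-.04,.147,.042]),manip.current_time(),manip.current_joints())
```

```text
left [217.84255692 151.72333975]
right [346.07959178 151.63188633]
front [279.9477407  235.69003329]
pivot [155.98962342 226.96598996] 2.3583 [-17.11991555 -18.95295219 108.58506466   8.65396327  72.29871446
  63.86270982]
```

View pics/w1.png

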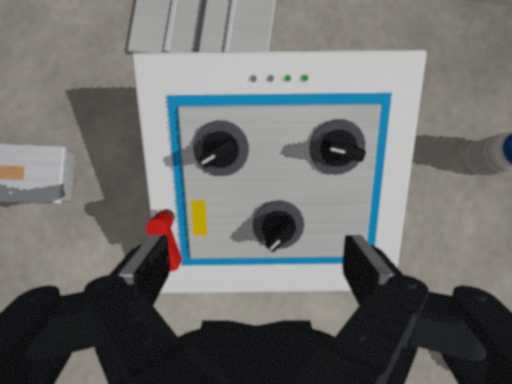

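The wrist view shows white marks at left (203,162)-(228,148), right (330,150)-(350,153) and front (271,249)-(285,235). The latch pivot is at about (162,222) with its tip near (174,268). I'll refine the pose from the white body's edges and measure the mark angles.

```bash
cat > m.py <<'E'
from h import *
im=cv2.imread('pics/w1.png')[:,:,::-1].astype(int)
i=imaging.camera_info("wrist");T=i["T_tool_cam"]
R=Ro.from_euler('xyz',manip.current_eef_rot(),degrees=True).as_matrix();cam=(K(i),R@T[:3,:3],np.array(manip.current_tool_pos())+R@T[:3,3])
g=im.mean(2)
def sub(prof):  # half-level crossing at steepest step
    d=np.diff(prof);k=np.argmax(np.abs(d));w=np.abs(d[max(k-3,0):k+4]);return (w*np.arange(max(k-3,0),max(k-3,0)+len(w))).sum()/w.sum()+.5
P=dict(l=[],r=[],t=[],f=[])
for v in range(75,200,5):
    P['l'].append((125+sub(g[v,125:160]),v)); 
for v in range(75,240,5): P['r'].append((395+sub(g[v,395:440]),v))
for u in range(150,415,8): P['t'].append((u,40+sub(g[40:64,u])))
for u in range(205,340,8): P['f'].append((u,280+sub(g[280:302,u])))
L={}
for k,q in P.items():
    q=np.array(q);vx,vy,x,y=cv2.fitLine(q.astype(np.float32),cv2.DIST_HUBER,0,.01,.01).ravel();L[k]=(np.array([-vy,vx]),np.array([x,y]));print(k,np.abs((q-[x,y])@[-vy,vx]).max().round(2))
C={'l':[(.14,.17,1),(-.05,.17,1)],'r':[(.14,-.17,1),(-.1,-.17,1)],'t':[(.15,.15,1),(.15,-.15,1)],'f':[(-.15,.1,1),(-.15,-.07,1)]}
def f(s):
    R=Ro.from_euler('z',s[2]).as_matrix();out=[]
    for k in L:
        for x,y,_ in C[k]: out.append(L[k][0]@(proj(cam,R@[x,y,.1146+x*np.tan(np.radians(20))]+[s[0],s[1],0])-L[k][1]))
    return out
r=least_squares(f,np.load('s.npy'));print(r.x,r.fun.round(2));np.save('s.npy',r.x)
Rc,o=cover(*r.x)
big=cv2.resize(im[30:300,110:440,::-1].astype(np.uint8),None,fx=2.4,fy=2.2,interpolation=cv2.INTER_CUBIC)
def dr(p,c=(0,255,0)):
    u=proj(cam,p);cv2.circle(big,(int((u[0]-110+.5)*2.4),int((u[1]-30+.5)*2.2)),1,c,-1)
th=np.linspace(0,6.28,60)
def cov(uv,z): return Rc.T@(cast(cam,uv,Rc[:,2],Rc[:,2]@o+z)-o)
for k,(a,b) in KN.items():
    for t in th: dr(o+Rc@[a+.034*np.cos(t),b+.034*np.sin(t),.012])
    c=proj(cam,o+Rc@[a,b,.052]);dr(o+Rc@[a,b,.052],(255,0,255))
    u0,v0=int(c[0])-22,int(c[1])-22;m=(g[v0:v0+44,u0:u0+44]>130).astype(np.uint8);
    vv,uu=np.nonzero(m&(im[v0:v0+44,u0:u0+44].ptp(2)<30 if hasattr(im,'ptp') else 1))
    q=np.array([cov((u+u0,v+v0),.052)[:2]-[a,b] for u,v in zip(uu,vv)]);q=q[np.linalg.norm(q,axis=1)<.023]
    if len(q)<5: print(k,'few',len(q));continue
    mu=q.mean(0);_,_,V=np.linalg.svd(q-mu);d=V[0]*np.sign(V[0]@mu)
    print(k,len(q),'mean',mu.round(4),'dir',np.degrees(np.arctan2(d[1],d[0])).round(1),'dir of mean',np.degrees(np.arctan2(mu[1],mu[0])).round(1),'ext',((q-mu)@d).min()+mu@d,((q-mu)@d).max()+mu@d)
m=(im[:,:,0]>110)&(im[:,:,1]<60)&(im[:,:,2]<60);vv,uu=np.nonzero(m)
q=np.array([cov((u,v),.042)[:2] for u,v in zip(uu,vv)])-[-.04,.147];mu=q.mean(0);_,_,V=np.linalg.svd(q-mu);d=V[0]*np.sign(V[0]@mu)
print('latch',len(q),mu,np.degrees(np.arctan2(d[1],d[0])),np.degrees(np.arctan2(mu[1],mu[0])),np.linalg.norm(q,axis=1).max())
dr(o+Rc@[-.04,.147,.042])
cv2.imwrite('pics/ov.png',big)
E
python3 m.py
```

```text
l 0.58
r 0.24
t 1.1
f 0.14
[ 0.5654937  -0.01031651  0.14652659] [ 1.8   1.22  1.82  1.28 -1.77 -1.36  1.34  1.29]
left 29 mean [-0.0055  0.0095] dir 119.4 dir of mean 119.8 ext 0.004685835017891434 0.017477501927191372
right 181 mean [-0.0064 -0.0105] dir -91.9 dir of mean -121.3 ext -0.018253815368090752 0.02230784727652608
front 251 mean [-0.0138 -0.0041] dir -76.4 dir of mean -163.5 ext -0.02264208353381566 0.021724377448236482
latch 754 [-0.00923347 -0.00926878] -165.58754792214057 -134.89065351757998 0.056044456483578836
```

View pics/ov.png

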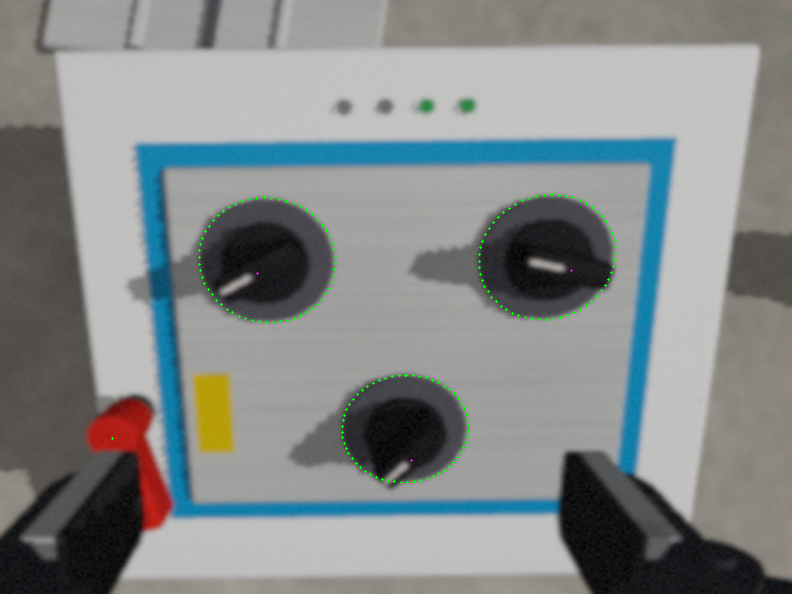

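The washer circles overlay the washers well, so the pose is good. The right mark runs (530,263)-(565,268) and the front mark (408,463)-(388,483) in the crop. The latch pivot is at (112,438) and its tip at about (157,515). I'll compute the other directions and start with the left knob.

```bash
cat >> h.py <<'E'
def tool(theta):  # tool turned clockwise (seen from outside) by theta deg from cover x
    Rc,o=cover(*np.load('s.npy'));B=np.column_stack([Rc[:,0],-Rc[:,1],-Rc[:,2]])
    return Rc,o,list((Ro.from_matrix(B)*Ro.from_euler('z',theta,degrees=True)).as_euler('xyz',degrees=True))
def axt(Rc): return float(np.array(manip.current_ft_torque())@-Rc[:,2])
def turn(name,theta,first=48,maxt=130,step=5,lim=.7):
    a,b=KN[name];Rc,o,e=tool(theta)
    manip.gripper_to(.6)
    manip.reach(list(o+Rc@[a,b,.085]),e); print('j6',manip.current_joints()[5])
    hit=manip.move_l(list(o+Rc@[a,b,.028]),speed=.08,f_stop=12); t0=axt(Rc);print('touched',hit,'t',manip.current_time())
    manip.gripper_to(0.); print('w',manip.current_grip_width(),'F',np.round(manip.current_force(),1),'tq',round(axt(Rc)-t0,3))
    q=np.array(manip.current_joints());j0=q[5]; ang=first;log=[]
    while ang<=maxt:
        q[5]=j0+ang;manip.set_joints(list(q));tq=axt(Rc)-t0
        log.append((ang,round(manip.current_joints()[5]-j0,1),round(tq,2)))
        if abs(tq)>lim: break
        ang+=step
    print(log,np.round(manip.current_force(),1),manip.current_grip_width(),'t',manip.current_time())
def release(name):
    a,b=KN[name];Rc,o,e=tool(0)
    manip.gripper_to(.6);manip.move_l(list(np.array(manip.current_tool_pos())+Rc[:,2]*.057),speed=.15)
E
python3 - <<'E'
from h import *
i=imaging.camera_info("wrist");T=i["T_tool_cam"]
R=Ro.from_euler('xyz',manip.current_eef_rot(),degrees=True).as_matrix();cam=(K(i),R@T[:3,:3],np.array(manip.current_tool_pos())+R@T[:3,3])
Rc,o,e=tool(0)
def c(p,z): return (Rc.T@(cast(cam,(p[0]/2.4+109.5,p[1]/2.2+29.5),Rc[:,2],Rc[:,2]@o+z)-o))[:2]
for n,p,q in(('left',(250,277),(222,294)),('right',(565,268),(530,263)),('front',(408,463),(388,483))):
    A,B=c(p,.052),c(q,.052);d=B-A;print(n,(A-KN[n]).round(4),(B-KN[n]).round(4),np.degrees(np.arctan2(*d[::-1])))
B=c((157,515),.042)-[-.04,.147];print('latch tip',B)
turn('left',-119.4)
E
```

```text
left [-0.0016  0.0034] [-0.0098  0.0164] 122.36554161926975
right [0.0011 0.0031] [0.0037 0.0188] 80.54888515469419
front [-0.0016  0.0018] [-0.0132  0.0115] 140.11804805422233
latch tip [-0.04660366 -0.01777173]
j6 -49.9025026039313
touched False t 5.3833
w 0.15284088259618123 F [-1.5  3.2  3.3] tq 0.02
[(48, np.float64(47.9), 0.12), (53, np.float64(52.9), 0.14), (58, np.float64(57.9), 0.18), (63, np.float64(62.9), 0.08), (68, np.float64(67.9), 0.12), (73, np.float64(72.9), 0.11), (78, np.float64(77.9), 0.18), (83, np.float64(82.9), 0.09), (88, np.float64(87.9), 0.16), (93, np.float64(92.9), 0.08), (98, np.float64(97.9), 0.07), (103, np.float64(102.9), 0.08), (108, np.float64(107.8), -1.18)] [-7.8  1.8  6.1] 0.15021138247843466 t 9.625
```

The stop was felt at about 105-108° (1.88 rad), with torque jumping to 1.2 N m. Releasing and doing the right knob.

Run:
```python
from h import *
release('left'); turn('right',-80.5)
release('right'); turn('front',-140.1); release('front')
```

```text
j6 -28.580070239980547
touched False t 13.0417
w 0.1467310971596786 F [-3.8 -0.2  5. ] tq -0.108
[(48, np.float64(48.0), 0.12), (53, np.float64(53.1), 0.14), (58, np.float64(58.1), 0.07), (63, np.float64(63.1), 0.15), (68, np.float64(68.1), 0.11), (73, np.float64(73.1), 0.12), (78, np.float64(78.1), 0.11), (83, np.float64(83.1), 0.16), (88, np.float64(88.1), 0.16), (93, np.float64(93.1), 0.11), (98, np.float64(98.1), 0.14), (103, np.float64(102.9), -0.8)] [-6.   4.8  4.9] 0.14896096173118858 t 17.0333
j6 -87.44747500038198
touched False t 21.5
w 0.14916897031458345 F [-0.5  5.7  4.6] tq 0.046
[(48, np.float64(47.9), 0.14), (53, np.float64(52.8), 0.07), (58, np.float64(57.8), 0.14), (63, np.float64(62.8), 0.16), (68, np.float64(67.8), 0.16), (73, np.float64(72.8), 0.12), (78, np.float64(77.8), 0.11), (83, np.float64(82.8), 0.11), (88, np.float64(87.8), 0.16), (93, np.float64(92.8), 0.09), (98, np.float64(97.8), 0.17), (103, np.float64(102.8), 0.16), (108, np.float64(107.6), -2.04)] [-4.5  0.6  3.2] 0.14920059096115157 t 25.7417
```

All three stops were felt. Now one look to verify the knobs and measure the latch.

Run:
```python
from h import *
Rc,o,e=tool(0)
manip.reach(list(o+Rc@[-.04,.08,.20]),e)
im,cam=wristshot()
big=cv2.resize(im[:,:,::-1],None,fx=1.5,fy=1.5,interpolation=cv2.INTER_CUBIC)
def dr(p,c=(0,255,0)):
    u=proj(cam,p);cv2.circle(big,tuple(int((x+.5)*1.5) for x in u),2,c,-1)
for a,b in KN.values(): dr(o+Rc@[a,b,.052],(255,0,255))
P=o+Rc@[-.04,.147,.042];dr(P)
m=(im[:,:,0]>100)&(im[:,:,1]<60)&(im[:,:,2]<60);vv,uu=np.nonzero(m)
q=np.array([Rc.T@(cast(cam,(u,v),Rc[:,2],Rc[:,2]@P)-o) for u,v in zip(uu,vv)])[:,:2]-[-.04,.147]
r=np.linalg.norm(q,axis=1);print(len(q),r.max())
for lo,hi in((.03,.04),(.04,.05),(.05,.058)):
    k=(r>lo)&(r<hi);print(lo,k.sum(),q[k].mean(0) if k.any() else '')
for t in (0,10,20,30): dr(P+Rc@[-.06*np.cos(np.radians(t)),-.06*np.sin(np.radians(t)),0],(255,255,0))
cv2.imwrite('pics/w2.png',big);print(manip.current_time())
```

```text
1062 0.05628551106495832
0.03 128 [-0.03286934 -0.01098683]
0.04 125 [-0.04260198 -0.01334204]
0.05 61 [-0.05088804 -0.01431914]
27.5583
```

View pics/w2.png

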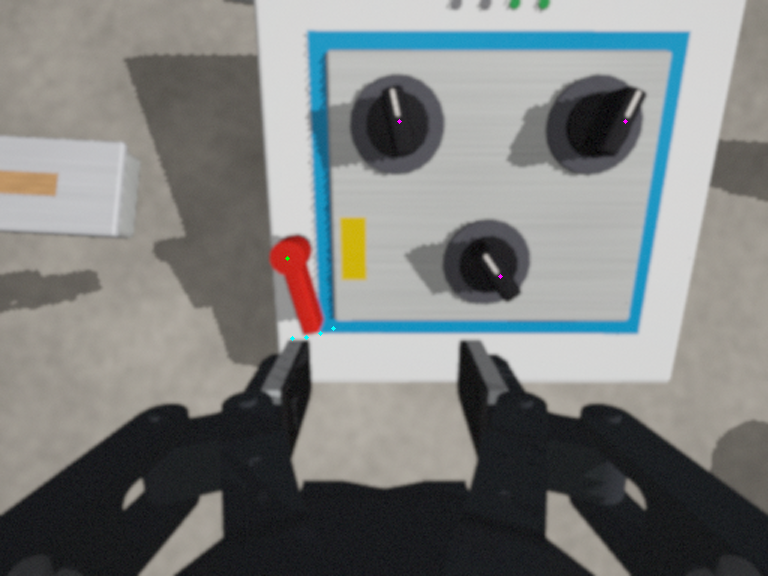

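The knobs show the expected turns (left 120°→13°, right 80°→-23°, front 140°→34°). The latch pivot overlay is on its cap at (288,257), with the bar at about 17°. Now I grip the bar and swing it along its arc.

Run:
```python
from h import *
pv=np.array([-.04,.147])
def pose(al,z,r=.037):
    Rc,o,e=tool(-al);a=np.radians(al);return list(o+Rc@[pv[0]-r*np.cos(a),pv[1]-r*np.sin(a),z]),e
Rc=tool(0)[0]
manip.gripper_to(.5);p,e=pose(17,.09);manip.reach(p,e)
print('hit',manip.move_l(pose(17,.02)[0],speed=.1,f_stop=12))
manip.gripper_to(0.);print('w',manip.current_grip_width(),np.round(manip.current_force(),1),manip.current_joints()[5])
for al in list(range(25,90,8))+[90]:
    p,e=pose(al,.02);manip.move_l(p,e,speed=.06);f=Rc.T@np.array(manip.current_force());print(al,f.round(1),end=' ')
print('t',manip.current_time())
manip.gripper_to(.5);manip.move_l(list(np.array(manip.current_tool_pos())+Rc[:,2]*.07),speed=.15)
Rc,o,e=tool(0);manip.reach(list(o+Rc@[-.04,.08,.20]),e)
im,cam=wristshot("w3.png")
P=o+Rc@[-.04,.147,.042];m=(im[:,:,0]>100)&(im[:,:,1]<60)&(im[:,:,2]<60);vv,uu=np.nonzero(m)
q=np.array([Rc.T@(cast(cam,(u,v),Rc[:,2],Rc[:,2]@P)-o) for u,v in zip(uu,vv)])[:,:2]-pv
r=np.linalg.norm(q,axis=1)
for lo,hi in((.03,.04),(.04,.05),(.05,.058)):
    k=(r>lo)&(r<hi);print(lo,k.sum(),q[k].mean(0) if k.any() else '')
print(manip.current_time(),np.round(manip.current_force(),1))
```

```text
hit False
w 0.14968348226307235 [-5.8  1.4  5.3] 57.48004644817479
25 [-3.3  3.6  8. ] 33 [-1.5  4.3  8.6] 41 [-2.7  2.8  9.2] 49 [-2.7  4.3  8.5] 57 [-0.8  3.2  8.7] 65 [-1.2  4.4  9.5] 73 [-1.5  3.2  8. ] 81 [-0.8  3.   7.8] 89 [0.2 3.4 7.9] 90 [-0.6  4.   8.6] t 32.475
0.03 136 [ 0.00330145 -0.0345306 ]
0.04 137 [ 0.00329189 -0.04474467]
0.05 97 [ 0.00303427 -0.05380293]
34.8667 [ 0.1 -0.2 -0.1]
```

View pics/w3.png

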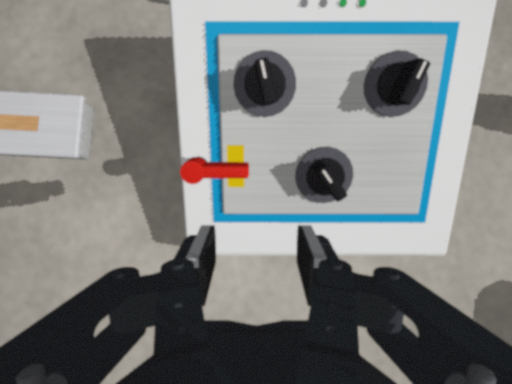

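The red turnbutton lies square across the cover over the yellow pad, from (193,170) to (248,170). The knobs are unchanged and the robot is clear.

```bash
python3 -c "
from station import job_done
print(job_done())"
```

```text
the job is handed in; nothing more can be done
None
```

I turned all three knobs clockwise until I felt their end stops, then swung the turnbutton to about 90° over the yellow pad; the job is handed in at about 35 s, with the verdict not reported back to me.

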